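# Heft two glaze jars and shake up the fuller one on the air mixer

### The arm

A 6-joint arm with a two-finger parallel gripper is mounted at the origin on a cart in front of the work surface, level with it; the furniture and walls round the work are solid. World frame = base frame: x ahead of the robot, y to its left, z up, the work surface at z = 0. Lengths are in mm, angles in rad, forces in N, time in s.
With the tool pointing down it reaches from about 350 to 975 mm from the base axis. Payload 7.1 kg.
Tool frame: the origin (TCP) lies midway between the tips of the shut fingers; the grasp point (between the pads) lies 19 mm behind it (ctrl.grip_depth is the distance from the TCP to the grasp point, in mm); z points along the fingers, y is the line along which they close (so a half turn about z gives the same grasp; the last joint's range is limited). The gripper opens to 88 mm and grips with 3 to 60 N. Pads are 20 mm wide; open, the fingers measure 115 mm over their backs; the gripper's body (75 mm by 178 mm) begins 61 mm behind the grasp point.
Start: joints at [1.308, 0.423, 1.63, -0, 1.089, -0.019], TCP at [150.839, 606.508, 222.675] pointing down, gripper open.
Joint ranges: [-3, 3], [-0.9, 2.11], [0.09, 2.58], [-1.31, 4.45], [0.11, 2.69], [-2.54, 2.54]. Speed limits (rad/s): [2.39, 2.39, 3.01, 3.14, 3.14, 3.14].

### API

Orientations are given as a rotation vector (axis times angle).
In Python, from workcell import ctrl, cams gives the robot as it stands.
- The arm moves only by the tool move_arm, never from a script. Its argument "steps" is a list of rows, each a list of 3 entries, a list of its own where there are three numbers: the shift along the tool's x, y, z in units of 25 mm (1.0 is 25 mm), then the turn about the tool's z in units of 5 degrees (1.0 is 5 degrees), then the closure, from 0 (fully open) to 1 (shut). A call has 1 to 20 rows; each row shifts and turns the commanded pose from where the row before left it, along the tool's axes as they then stand; what a row does not reach is not made up. A row lasts 1/12 s, in which the tool goes at most 41.7 mm and 7.16 degrees, less where a joint would pass 70% of its speed; a pose out of reach is approached as far as the arm can. A call is refused whole if a number of a shift passes 1 or a number of a turn 1, either way. A call with a gripper value outside its range is refused whole. The fingers move at their own pace and stop on an object; the grip force is fixed at half the most. Time passes only in rows, so rows that do not move let the fingers close. It gives the time, the measured TCP pose, the force, the opening and the grip force at its end, in the units of the state.
- ctrl.get_obs(): the state, without advancing time (a new reading comes with each control period).
- cams.get_image(name): name is "scene" or "side" or "wrist"; returns a dict with "image" (480x640x3 uint8, red, green, blue), "camera_matrix" (3x3 intrinsics, pixels), "k1" (the pictures are not rectified: a ray, as slopes to the right and down, at radius r is drawn at 1 + k1 r^2 times it, then the intrinsics apply), "xyz" and "rotation" of the camera in the world; the wrist camera has in their place "mount" (4x4, takes a point from camera to tool coordinates, whose origin is the TCP and whose axes are the flange's). Camera axes: x right, y down, z forward; pixel columns grow to the right and rows downward; lengths in mm; the calibration is good to about 2 mm. A picture is of the moment at which its call begins: read the wrist's pose just before it. There is no depth.
- ctrl.close_job(): hands the job in; it is judged then, once.
Trained networks look in the newest picture that a camera, given by its name, has taken for a name from the list of things; names that differ only in an ending like _2 or _b are one class to them, and where a whole thing is asked for, a point or a joint stands for the part that bears it (a point fixed in the world has none). Each returns a list of dicts, best first, with "p" (0 to 1); they miss things now and then, are a little off and sometimes report something else, mostly with a low value. They report only what shows in the picture. A call takes as long as a camera call. They do not tell look-alikes from the thing itself.
- cams.boxes_of(camera, thing): "rect" ([centre column, centre row, width, height] in pixels, round what is visible of it).
- cams.cut_out(camera, thing): "pixels" (480x640 bool, what is visible of it) and "rect" ([centre column, centre row, width, height] in pixels, round what is visible of it).
The state is a dict: "t": time; "qpos": joint angles; "qvel": joint speeds; "joint_torque": joint torques, N m; "ee_pos": TCP position; "orientation": TCP orientation; "ft_force": force on the tool from outside, world axes, zero at the start; "moment": the same for the moment, N m; "width": finger opening in mm; "grasp_force": force on a finger pad.
Only numpy, scipy, OpenCV 4.12 (cv2) and the standard library are available. Lean on these libraries where they do the work, as an engineer would, in place of code of your own. Each camera call takes 0.05 s, during which the arm holds its last target. There are 200 camera calls.

### The job

Glaze has settled and has to be shaken up on the compressed-air vortex mixer. First turn the mixer's yellow air cock from shut to the red half-open mark (lever at 45 degrees); then lift clear each of the two look-alike blue glaze jars near the front of the bench, left of the mixer, in turn to feel which is heavier, that is fuller, leaving the lighter one standing upright on the bench, and seat the heavier one upright in the mixer's black cup. Press it down gently so that the sprung cup sinks about half of its 12 mm travel and the mixer runs, and finish while still holding the jar pressed down there; leave the other bench things alone.

Things in the scene. Friction and masses are not known exactly. Their poses are not given: they have to be found in the camera images.
- mixer: compressed-air vortex mixer, fixed to the bench: grey cast housing 180 mm (x) by 126 mm (y), its lid 84 mm above the bench, origin on the bench under the housing's centre; its front (own -x) faces the robot's side, its air pipe and cock stick out of its left side (own +y) to 200 mm from the origin; the cup stands on the lid, its rim 123 mm above the bench
- air_cock (a joint): angle of the air cock's lever, rad: 0 = shut, lever along the mixer's own -x; it grows as the lever swings level about a vertical pin, clockwise seen from above, to 1.571 = full open, lever along the mixer's own +y; the red half-open mark is at 0.785. It stays where it is left; about 3 N at the grip moves it
- lever_grip (a point): middle of the yellow sleeve of the air cock's lever, 83 mm above the bench, 70 mm from the pin; the sleeve is 58 mm long, 14 mm wide and 10 mm high, free all round and below, its long direction is this point's x axis (x points to the pin, z up)
- lever_pivot (a point): point on the lever's vertical pin at the height of the lever, 83 mm above the bench
- cup (a joint): how far the sprung cup is pushed down, m: 0 = up, 0.012 = on its hard stop; it needs about 3.6 N to start, 6 N at 4 mm and 9.6 N at 10 mm, a jar's own weight does not move it; the mixer runs from 4 to 10 mm
- cup_floor (a point): centre of the flat floor of the black open cup on top of the mixer, 109 mm above the bench when up, moves with the cup; z up. The cup is 14 mm deep from this floor to the rim, 59 mm wide inside at the floor and 68 mm wide inside at the rim
- jar_1: closed glaze sample jar, blue body 53 mm across and 52 mm high with a white screw cap 56 mm across from 52 to 68 mm; total height 68 mm; origin at the centre of its underside, z up; one of two that look alike, each 60 to 260 g, one about twice as heavy as the other or more
- jar_2: the other blue glaze jar, same look and size as jar_1, different weight
- white_pot: white plastic glaze pot, 73 mm across, 96 mm high, bystander, origin under its centre
- cream_jar: closed cream-coloured glaze jar, 56 mm across, 68 mm high, bystander, not one of the two, origin under its centre
- green_bottle: pale green square bottle, 63 mm wide, 176 mm high, bystander, origin under its centre
- clay_pot: small square cream clay pot, 61 mm wide, 62 mm high, bystander, origin under its centre
Things that resemble listed ones, but are neither listed nor needed, are in the scene too. Leave any purple look-alike of the jar_2 alone.

How it is judged:
By the outcome, as a careful person would: the job done as asked, in the order asked, and still so for the second after the job is handed in, while the arm keeps its last pose, push and grip.
It also fails if it takes over 72 s, if anything falls off the work surface, if the arm or the gripper's body presses on something with over 40 N, if the wrist force passes 120 N, or if a joint passes its speed limit or range.

## Working session

There is one attempt and no reset: what is moved stays moved. The work goes in short steps, Python scripts to look and compute and a tool call to move; the robot and the scene stay as the last step left them, time stands still between calls to the robot, and variables do not carry over. Pictures are saved under pics/ and viewed, at most 10 in all, crops included, and the job is handed in when it is done.

Besides the shell and the picture viewer there is one more tool, called as a command line: name --argument value ..., lists and objects as JSON in quotes. move_arm: Moves the arm, as the interface text tells. Its arguments: {"type":"object","properties":{"steps":{"type":"array"}},"required":["steps"]}

```bash
ls; mkdir -p pics; cat > h.py <<'E'
import numpy as np,cv2
from scipy.spatial.transform import Rotation as R
from workcell import ctrl,cams
def ray(im,px,obs=None):
    K=np.array(im["camera_matrix"]);k=im["k1"]
    d=np.array([(px[0]-K[0,2])/K[0,0],(px[1]-K[1,2])/K[1,1]])
    u=d.copy()
    for _ in range(20): u=d/(1+k*(u@u))
    v=np.array([u[0],u[1],1.])
    if "mount" in im:
        M=np.array(im["mount"]);Rt=R.from_rotvec(obs["orientation"]).as_matrix()
        o=Rt@M[:3,3]+np.array(obs["ee_pos"]);return o,Rt@M[:3,:3]@v
    return np.array(im["xyz"]),np.array(im["rotation"])@v
def atz(im,px,z,obs=None):
    o,d=ray(im,px,obs);return o+d*(z-o[2])/d[2]
def proj(im,P,obs=None):
    if "mount" in im:
        M=np.array(im["mount"]);Rt=R.from_rotvec(obs["orientation"]).as_matrix()
        Rc=Rt@M[:3,:3];o=Rt@M[:3,3]+np.array(obs["ee_pos"])
    else: Rc=np.array(im["rotation"]);o=np.array(im["xyz"])
    p=Rc.T@(np.array(P)-o);u=p[:2]/p[2];u=u*(1+im["k1"]*(u@u));K=np.array(im["camera_matrix"])
    return np.array([K[0,0]*u[0]+K[0,2],K[1,1]*u[1]+K[1,2]])
def save(im,n): cv2.imwrite("pics/"+n,im["image"][:,:,::-1])
E
python3 - <<'E'
from h import *
o=ctrl.get_obs();print({k:np.round(v,3) for k,v in o.items()}, ctrl.grip_depth)
for c in ["scene","side","wrist"]:
    im=cams.get_image(c);save(im,c+"0.png");print(c,[ (k,np.round(im[k],3).tolist()) for k in im if k!="image"])
    for t in ["mixer","lever_grip","cup_floor","jar_1","white_pot","cream_jar","green_bottle","clay_pot"]:
        for b in cams.boxes_of(c,t):
            if b["p"]>.2: print(c,t,round(b["p"],2),np.round(b["rect"]).tolist())
E
```

```text
pics
{'t': np.float64(0.0), 'qpos': array([ 1.308,  0.424,  1.631,  0.   ,  1.089, -0.019]), 'qvel': array([-0.   ,  0.   , -0.002,  0.002, -0.   , -0.   ]), 'joint_torque': array([ 2.0000e-03, -5.4463e+01, -2.7366e+01,  6.4000e-02,  2.3000e-02,
       -0.0000e+00]), 'ee_pos': array([150.682, 605.99 , 221.907]), 'orientation': array([-3.820e-01, -3.118e+00,  2.000e-03]), 'ft_force': array([ 0.855, -0.371, -0.608]), 'moment': array([-0.024,  0.044,  0.03 ]), 'grasp_force': np.float64(0.0), 'width': np.float64(87.397)} 18.700000000000003
scene [('camera_matrix', [[623.178, 0.0, 324.727], [0.0, 623.178, 233.5], [0.0, 0.0, 1.0]]), ('k1', -0.123), ('xyz', [-430.334, -801.026, 1395.856]), ('rotation', [-2.175, 1.032, -0.407])]
scene mixer 0.86 [391.0, 280.0, 86.0, 82.0]
scene mixer 0.34 [365.0, 263.0, 21.0, 25.0]
scene lever_grip 0.63 [364.0, 263.0, 24.0, 29.0]
scene cup_floor 0.97 [405.0, 270.0, 22.0, 25.0]
scene jar_1 0.79 [229.0, 245.0, 20.0, 30.0]
scene jar_1 0.77 [226.0, 218.0, 21.0, 26.0]
scene jar_1 0.56 [268.0, 232.0, 17.0, 28.0]
scene white_pot 0.89 [410.0, 225.0, 26.0, 32.0]
scen
[... 420 characters left out ...]
]
side lever_grip 0.72 [365.0, 262.0, 16.0, 34.0]
side cup_floor 0.84 [413.0, 259.0, 33.0, 22.0]
side cup_floor 0.72 [365.0, 263.0, 12.0, 32.0]
side jar_1 0.8 [200.0, 262.0, 24.0, 32.0]
side jar_1 0.69 [190.0, 237.0, 21.0, 35.0]
side jar_1 0.64 [245.0, 242.0, 28.0, 32.0]
side white_pot 0.78 [396.0, 215.0, 29.0, 43.0]
side cream_jar 0.74 [262.0, 200.0, 18.0, 28.0]
side green_bottle 0.86 [478.0, 245.0, 31.0, 64.0]
wrist [('camera_matrix', [[370.677, 0.0, 318.42], [0.0, 370.677, 245.741], [0.0, 0.0, 1.0]]), ('k1', 0.019), ('mount', [[-0.001, -0.959, -0.285, 77.774], [1.0, -0.0, -0.001, -0.006], [0.001, -0.285, 0.959, -162.836], [0.0, 0.0, 0.0, 1.0]])]
wrist jar_1 0.88 [171.0, 469.0, 36.0, 22.0]
```

```bash
sed -i 's/np.array(im\["rotation"\])/R.from_rotvec(im["rotation"]).as_matrix()/' h.py
python3 - <<'E'
import cv2
a=cv2.imread("pics/scene0.png")[170:350,180:500]
b=cv2.imread("pics/side0.png")[170:350,160:520]
a=cv2.resize(a,None,fx=2.5,fy=2.5,interpolation=cv2.INTER_CUBIC);cv2.imwrite("pics/s1.png",a)
b=cv2.resize(b,None,fx=2.2,fy=2.2,interpolation=cv2.INTER_CUBIC);cv2.imwrite("pics/s2.png",b)
E
python3 - <<'E'
from h import *
for c in ["scene","side"]:
    im=cams.get_image(c)
    for t in ["mixer","lever_grip","cup_floor","jar_1"]:
        for b in cams.cut_out(c,t):
            if b["p"]<.3: continue
            r=b["rect"]; z={"mixer":60,"lever_grip":83,"cup_floor":120,"jar_1":34}[t]
            col=im["image"][b["pixels"]].mean(0)
            print(c,t,round(b["p"],2),np.round(r),np.round(atz(im,r[:2],z)),np.round(col))
E
```

```text
scene mixer 0.61 [391. 280.  84.  78.] [ 544. -222.   60.] [109. 112. 109.]
scene lever_grip 0.5 [364. 262.  20.  28.] [ 532. -133.   83.] [191. 182. 121.]
scene cup_floor 0.58 [404. 267.  26.  25.] [ 558. -248.  120.] [36. 37. 39.]
scene jar_1 0.92 [227. 244.  21.  30.] [367. 255.  34.] [ 95.  54. 121.]
scene jar_1 0.75 [225. 217.  21.  27.] [444. 343.  34.] [154. 158. 158.]
scene jar_1 0.65 [269. 232.  21.  27.] [485. 191.  34.] [153. 158. 156.]
side mixer 0.94 [389. 278. 102.  80.] [ 523. -206.   60.] [71. 73. 70.]
side lever_grip 0.76 [367. 262.  16.  29.] [ 526. -142.   83.] [150. 133.  77.]
side cup_floor 0.68 [413. 258.  32.  27.] [ 557. -247.  120.] [15. 15. 16.]
side jar_1 0.84 [245. 241.  26.  32.] [490. 190.  34.] [113. 114. 111.]
side jar_1 0.84 [201. 263.  25.  34.] [369. 249.  34.] [57. 26. 76.]
side jar_1 0.82 [190. 236.  23.  33.] [437. 330.  34.] [111. 112. 110.]
```

View pics/s1.png

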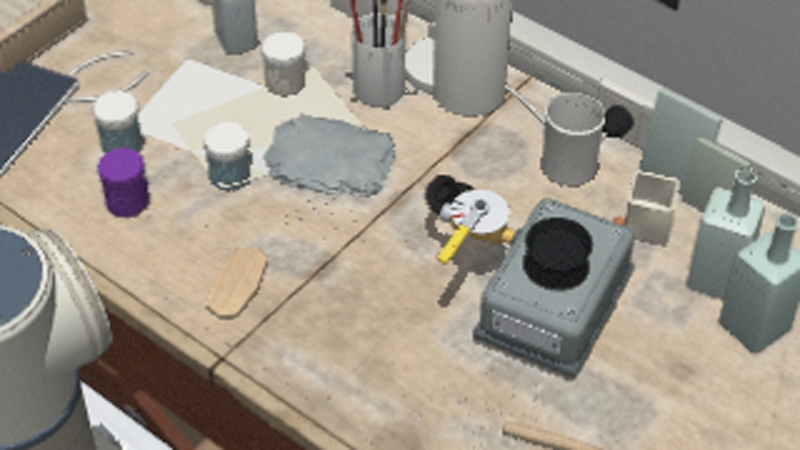

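View pics/s2.png

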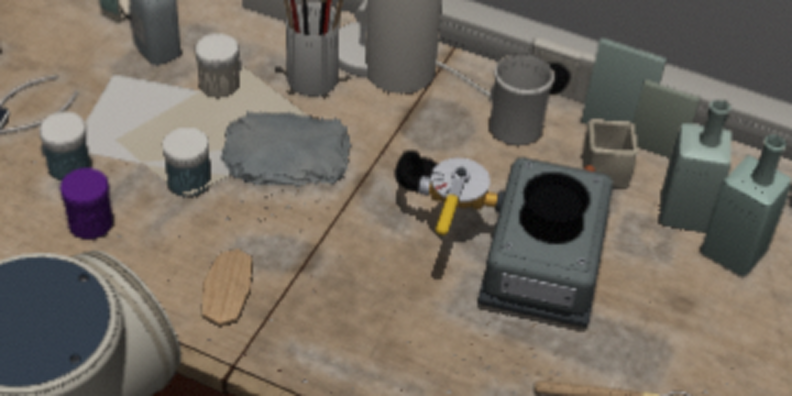

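```bash
python3 - <<'E'
from h import *
ims={c:cams.get_image(c) for c in ["scene","side"]}
def tri(pa,pb):
    o1,d1=ray(ims["scene"],pa);o2,d2=ray(ims["side"],pb)
    s=np.linalg.lstsq(np.c_[d1,-d2],o2-o1,rcond=None)[0]
    a=o1+s[0]*d1;b=o2+s[1]*d2;return np.round((a+b)/2),round(np.linalg.norm(a-b),1)
E_={}
for c,im in ims.items():
    hsv=cv2.cvtColor(im["image"],cv2.COLOR_RGB2HSV);m=((hsv[...,0]>22)&(hsv[...,0]<34)&(hsv[...,1]>150)&(hsv[...,2]>90)).astype(np.uint8)
    n,l,s,ce=cv2.connectedComponentsWithStats(m)
    for i in range(1,n):
        if s[i,4]>15:
            ys,xs=np.where(l==i);p=np.c_[xs,ys];v=np.linalg.svd(p-p.mean(0),full_matrices=False)[2][0]
            t=(p-p.mean(0))@v;e=[p.mean(0)+v*t.min(),p.mean(0)+v*t.max()]
            e.sort(key=lambda q:q[1]);print(c,s[i],[atz(im,q,86).round() for q in e],atz(im,(e[0]+e[1])/2,86).round(),np.round(e))
# crop features: pin, lid corners (left-front, left-back, right-back) 
sc=lambda x,y:(180+x/2.5,170+y/2.5); sd=lambda x,y:(160+x/2.2,170+y/2.2)
print("pin",tri(sc(481,205),sd(461,171)))
for n,a,b in [("cuprim",(559,246),(556,207)),("lidLB",(546,201),(519,161)),("lidRB",(632,233),(610,172)),("jarA",(117,105),(64,130)),("jarB",(228,138),(187,146))]:
    print(n,tri(sc(*a),sd(*b)))
print([atz(ims["scene"],sc(*a),84).round() for a in [(546,201),(632,233)]],[atz(ims["side"],sd(*a),84).round() for a in [(519,161),(610,172)]])
E
```

```text
scene [356 260  12  15  70] [array([ 537., -136.,   86.]), array([ 481., -146.,   86.])] [ 508. -141.   86.] [[366. 261.]
 [356. 274.]]
side [359 259   9  18  90] [array([ 533., -136.,   86.]), array([ 475., -146.,   86.])] [ 504. -141.   86.] [[366. 259.]
 [360. 276.]]
pin (array([ 584., -126.,   74.]), np.float64(0.6))
cuprim (array([ 563., -246.,  100.]), np.float64(10.5))
lidLB (array([ 646., -175.,   60.]), np.float64(3.3))
lidRB (array([ 662., -282.,   72.]), np.float64(5.1))
jarA (array([454., 344.,  44.]), np.float64(6.4))
jarB (array([499., 195.,  45.]), np.float64(5.1))
[array([ 629., -185.,   84.]), array([ 650., -288.,   84.])] [array([ 621., -182.,   84.]), array([ 653., -282.,   84.])]
```

move_arm --steps '[[[-0.9,-1,-0.2],0,0],[[-0.9,-1,-0.2],0,0],[[-0.9,-1,-0.2],0,0],[[-0.9,-1,-0.2],0,0],[[-0.9,-1,-0.2],0,0],[[-0.9,-1,-0.2],0,0],[[-0.9,-1,-0.2],0,0],[[-0.9,-1,0],0,0],[[-0.5,-1,0],0,0],[[-0.5,-1,0],0,0],[[0,-1,0],0,0],[[0,-1,0],0,0],[[0,0,0],0,0],[[0,0,0],0,0]]'

```text
t: 3.12
ee_pos: [277.4, 265.3, 258.0]
orientation: [0.385, 3.117, 0.001]
ft_force: [0.2, 0.3, 0.3]
width: 87.4
grasp_force: 0.0
```

```bash
python3 - <<'E'
from h import *
o=ctrl.get_obs();im=cams.get_image("wrist");save(im,"w1.png")
for b in cams.cut_out("wrist","jar_1"):
    r=b["rect"];m=b["pixels"]
    print(round(b["p"],2),np.round(r),atz(im,r[:2],34,o).round(),im["image"][m].mean(0).round())
E
```

```text
0.64 [403. 333.  50.  67.] [441. 326.  34.] [155. 158. 155.]
0.56 [296. 391.  48.  70.] [487. 184.  34.] [127. 132. 130.]
```

View pics/w1.png

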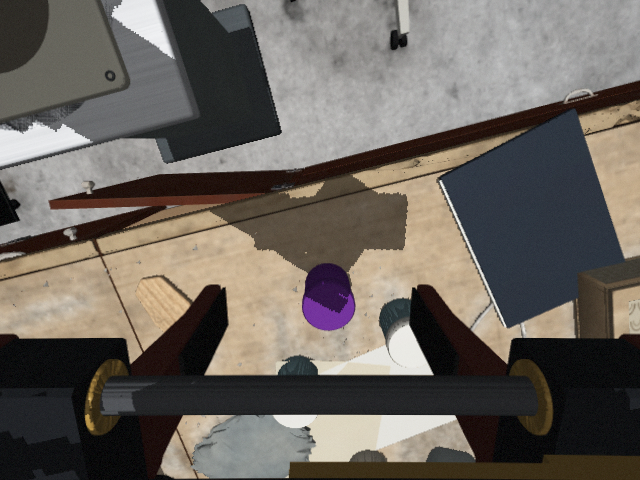

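move_arm --steps '[[[-0.2,-1,0],0,0],[[-0.2,-1,0],0,0],[[-0.2,-1,0],0,0],[[-0.2,-1,0],0,0],[[-0.2,-1,0],0,0],[[-0.2,-1,0],0,0],[[-0.4,-1,0],0,0],[[-0.5,-1,0],0,0],[[-0.5,-1,0],0,0],[[-0.5,-1,0],0,0],[[-0.5,-1,0],0,0],[[-0.5,-1,0],0,0],[[-0.5,-1,0],0,0],[[-0.5,-1,0],0,0],[[-0.5,-1,0],0,0.5],[[-0.5,-1,0],0,0.5],[[-0.5,-0.5,0],0,0.5],[[-0.5,0,0],0,0.5],[[0,0,0],0,0.5],[[0,0,0],0,0.5]]'

```text
t: 4.88
ee_pos: [350.7, -176.5, 257.4]
orientation: [-0.38, -3.118, -0.001]
ft_force: [-0.6, 0.7, 0.4]
width: 51.5
grasp_force: 0.0
```

```bash
python3 - <<'E'
from h import *
o=ctrl.get_obs();im=cams.get_image("wrist");save(im,"w2.png")
hsv=cv2.cvtColor(im["image"],cv2.COLOR_RGB2HSV);m=((hsv[...,0]>22)&(hsv[...,0]<34)&(hsv[...,1]>150)&(hsv[...,2]>90)).astype(np.uint8)
n,l,s,ce=cv2.connectedComponentsWithStats(m)
for i in range(1,n):
    if s[i,4]>60: 
        c,sz,a=cv2.minAreaRect(np.argwhere(l==i)[:,::-1].astype(np.float32));print(s[i],c,sz,a,atz(im,c,86,o).round())
        bp=cv2.boxPoints((c,sz,a));print([atz(im,q,88,o).round() for q in bp])
for t in ["cup_floor"]:
    for b in cams.cut_out("wrist",t): print(t,b["p"],b["rect"],atz(im,b["rect"][:2],116,o).round())
E
```

```text
cup_floor 0.72 [299.4, 439.6, 77.7, 43.9] [ 556. -247.  116.]
```

View pics/w2.png

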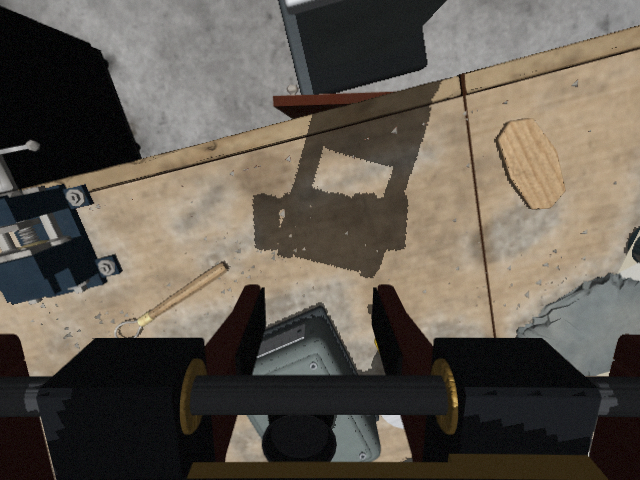

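move_arm --steps '[[[-0.9,0.5,0.4],0,0.5],[[-0.9,0.5,0.4],0,0.5],[[-0.9,0.5,0.4],0,0.5],[[-0.9,0.5,0.4],0,0.5],[[-0.9,0.5,0.4],0,0.5],[[0,0,0],-1,0.5],[[0,0,0],-1,0.5],[[0,0,0],-1,0.5],[[0,0,0],-0.8,0.5],[[0,0,0],0,0.5]]'

```text
t: 5.82
ee_pos: [473.9, -142.6, 207.8]
orientation: [0.144, -3.138, -0.0]
ft_force: [-0.0, 0.3, -0.5]
width: 43.9
grasp_force: 0.0
```

```bash
cat > lev.py <<'E'
from h import *
import sys
o=ctrl.get_obs();im=cams.get_image("wrist");save(im,sys.argv[1])
M=R.from_rotvec(o["orientation"]).as_matrix();print("tcp",o["ee_pos"].round(1),"toolx",M[:,0].round(3),"tooly",M[:,1].round(3),o["width"],o["t"])
def yel(im,o=None):
    hsv=cv2.cvtColor(im["image"],cv2.COLOR_RGB2HSV);m=((hsv[...,0]>22)&(hsv[...,0]<34)&(hsv[...,1]>150)&(hsv[...,2]>70)).astype(np.uint8)
    n,l,s,ce=cv2.connectedComponentsWithStats(m)
    for i in range(1,n):
        if s[i,4]>50:
            c,sz,a=cv2.minAreaRect(np.argwhere(l==i)[:,::-1].astype(np.float32));bp=cv2.boxPoints((c,sz,a))
            e=sorted([(bp[k]+bp[k-1])/2 for k in range(4)],key=lambda q:-np.linalg.norm(q-np.array(c)))[:2]
            e=[atz(im,q,87,o) for q in e];d=e[0]-e[1];d=d*np.sign(d[0]);print(s[i],np.round(sz,1),"c",atz(im,c,87,o).round(1),"ends",e[0].round(),e[1].round(),"yaw",np.degrees(np.arctan2(d[1],d[0])).round(1),np.linalg.norm(d).round())
print("wrist");yel(im,o)
for c in ["scene","side"]: print(c);yel(cams.get_image(c))
E
python3 lev.py w3.png
```

```text
tcp [ 473.9 -142.6  207.8] toolx [-0.996 -0.092  0.   ] tooly [-0.092  0.996  0.   ] 43.89712934388333 5.8167
wrist
[ 308  244   21   66 1008] [65.7 16.9] c [ 506.5 -140.5   87. ] ends [ 536. -136.   87.] [ 479. -145.   87.] yaw 9.3 57.0
scene
[356 261  11  14  63] [ 3.9 16.4] c [ 507.7 -141.6   87. ] ends [ 480. -146.   87.] [ 536. -137.   87.] yaw 9.8 57.0
side
[358 259  10  17  64] [ 4.9 17.1] c [ 502.8 -142.    87. ] ends [ 475. -146.   87.] [ 531. -138.   87.] yaw 8.8 56.0
```

View pics/w3.png

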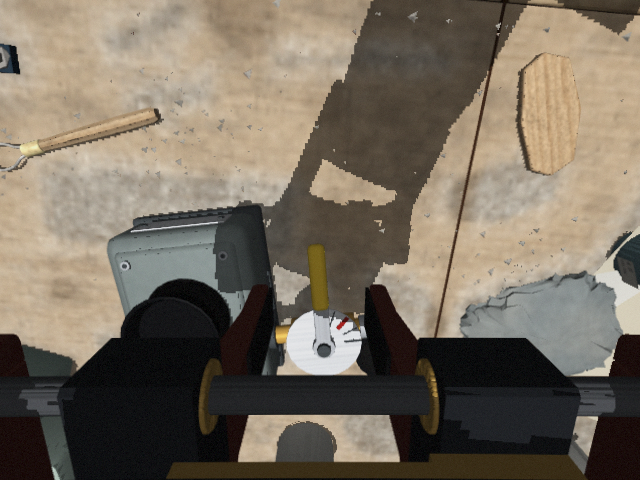

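move_arm --steps '[[[0,0,0],-0.8,0.5],[[-0.65,-0.08,0.75],0,0.5],[[-0.62,-0.07,1],0,0.5],[[0,0,1],0,0.5],[[0,0,1],0,0.5],[[0,0,1],0,0.5],[[0,0,0.6],0,0.5],[[0,0,0.4],0,0.5],[[0,0,0],0,0.5],[[0,0,0],0,0.8],[[0,0,0],0,1],[[0,0,0],0,1],[[0,0,0],0,1],[[0,0,0],0,1]]'

```text
t: 7.13
ee_pos: [506.6, -142.3, 64.8]
orientation: [-0.247, 3.131, 0.0]
ft_force: [-0.8, 5.6, 4.1]
width: 14.2
grasp_force: 24.0
```

move_arm --steps '[[[-0.003,0.122,0],0.5,1],[[-0.003,0.122,0],0.5,1],[[-0.003,0.122,0],0.5,1],[[-0.003,0.122,0],0.5,1],[[-0.003,0.122,0],0.5,1],[[-0.003,0.122,0],0.5,1],[[-0.003,0.122,0],0.5,1],[[-0.003,0.122,0],0.5,1],[[-0.003,0.122,0],0.5,1],[[-0.003,0.122,0],0.5,1],[[-0.003,0.122,0],0.5,1],[[-0.003,0.122,0],0.5,1],[[-0.003,0.122,0],0.5,1],[[-0.003,0.122,0],0.5,1],[[-0.003,0.122,0],0.5,1],[[-0.003,0.122,0],0.5,1],[[-0.003,0.122,0],0.5,1],[[-0.003,0.122,0],0.5,1],[[0,0,0],0,1],[[0,0,0],0,1]]'

```text
t: 8.8
ee_pos: [517.9, -89.7, 64.7]
orientation: [-0.97, -2.986, -0.001]
ft_force: [-6.1, 4.1, 9.0]
width: 13.7
grasp_force: 29.9
```

move_arm --steps '[[[0,0,0],0,0.75],[[0,0,0],0,0.5],[[0,0,0],0,0.5],[[0,0,0],0,0.5],[[0,0,-0.6],0,0.5],[[0,0,-1],0,0.5],[[0,0,-1],0,0.5],[[0,0,-1],0,0.5],[[0,0,-1],0,0.5],[[0,0,-1],0,0.5],[[0.7,0,0],0,0.5],[[0.6,0,0],0,0.5],[[0,0,0],0,0.5]]'

```text
t: 9.88
ee_pos: [490.6, -70.5, 204.1]
orientation: [-0.969, -2.987, -0.0]
ft_force: [-0.3, -0.7, -0.5]
width: 44.2
grasp_force: 0.0
```

```bash
python3 lev.py w4.png
```

```text
tcp [490.6 -70.5 204.1] toolx [-0.81   0.587  0.001] tooly [ 0.587  0.81  -0.   ] 44.212634886026834 9.8833
wrist
[ 311  246   17   67 1017] [16. 66.] c [517.8 -89.7  87. ] ends [ 542. -107.   87.] [495. -73.  87.] yaw -36.0 57.0
scene
[341 254  18   7  74] [ 3.9 17.8] c [519.4 -92.2  87. ] ends [499. -77.  87.] [ 540. -107.   87.] yaw -36.0 52.0
side
[337 253  19  10  66] [ 4.4 20.1] c [513.9 -91.2  87. ] ends [491. -76.  87.] [ 537. -106.   87.] yaw -33.3 54.0
```

View pics/w4.png

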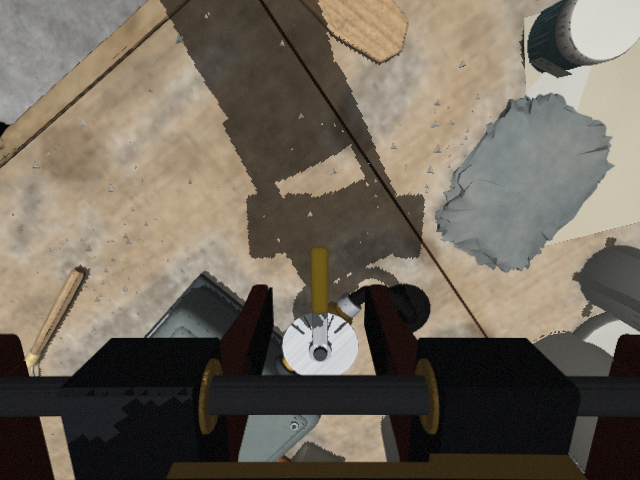

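move_arm --steps '[[[0.84,0.93,0],0,0.3],[[0.84,0.93,0],0,0],[[0.84,0.93,0],0,0],[[0.84,0.93,0],0,0],[[0.84,0.93,0],0,0],[[0.84,0.93,0],0,0],[[0.84,0.93,0],0,0],[[0.84,0.93,0],0,0],[[0.84,0.93,0],0,0],[[0,0,0],0,0],[[0,0,0],0,0]]'

```text
t: 10.95
ee_pos: [462.9, 210.1, 203.5]
orientation: [-0.966, -2.989, 0.001]
ft_force: [0.3, 0.5, 0.3]
width: 87.7
grasp_force: 0.0
```

```bash
cat > jar.py <<'E'
from h import *
import sys
o=ctrl.get_obs();im=cams.get_image("wrist");save(im,sys.argv[1])
M=R.from_rotvec(o["orientation"]).as_matrix();print("tcp",o["ee_pos"].round(1),"toolx",M[:,0].round(3),"tooly",M[:,1].round(3),o["width"],o["t"])
g=im["image"].astype(int);wh=((g.min(2)>200)&(g.max(2)-g.min(2)<25)).astype(np.uint8)
for b in cams.cut_out("wrist","jar_1"):
    r=b["rect"];m=b["pixels"];c=im["image"][m].mean(0)
    w=(m&(wh>0)).astype(np.uint8);cap="-"
    if w.sum()>100:
        n,l,s,_=cv2.connectedComponentsWithStats(w);i=1+s[1:,4].argmax()
        (x,y),rad=cv2.minEnclosingCircle(np.argwhere(l==i)[:,::-1].astype(np.float32))
        cap=(round(x),round(y),round(rad),atz(im,(x,y),68,o).round(1),"rad_mm",np.linalg.norm(atz(im,(x+rad,y),68,o)-atz(im,(x,y),68,o)).round(1))
    print(round(b["p"],2),np.round(r),atz(im,r[:2],34,o).round(),c.round(),"cap",cap)
E
python3 jar.py w5.png
```

```text
tcp [462.9 210.1 203.5] toolx [-0.811  0.585 -0.   ] tooly [ 0.585  0.811 -0.   ] 87.72895450072544 10.95
0.67 [293. 105.  75.  79.] [368. 252.  34.] [ 83.  39. 112.] cap -
0.61 [310. 261.  64.  74.] [488. 182.  34.] [78. 78. 75.] cap -
0.58 [422. 117.  87.  78.] [439. 335.  34.] [171. 170. 163.] cap -
```

View pics/w5.png

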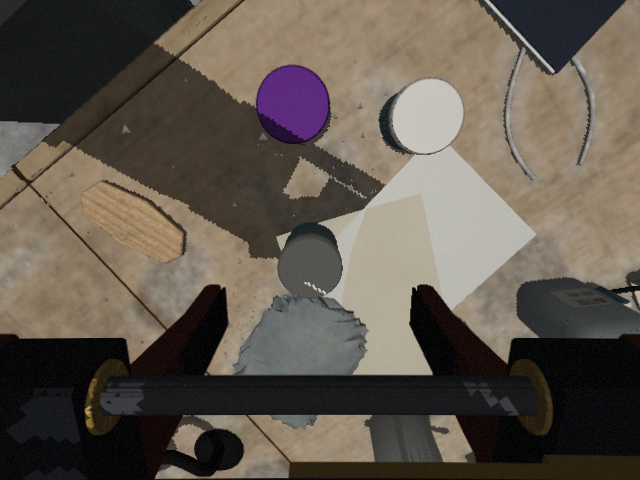

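```bash
python3 - <<'E'
from h import *
o=ctrl.get_obs();im=cams.get_image("wrist")
for p in [(310,265),(428,116),(342,265),(464,116)]: print(p,atz(im,p,68,o).round(1))
E
```

```text
(310, 265) [481.  185.9  68. ]
(428, 116) [437.2 329.2  68. ]
(342, 265) [497.1 208.   68. ]
(464, 116) [453.2 351.1  68. ]
```

move_arm --steps '[[[-0.58,-0.18,0.3],0,0],[[-0.57,-0.18,1],0,0],[[0,0,1],0,0],[[0,0,1],0,0],[[0,0,1],0,0],[[0,0,1],0,0],[[0,0,1],0,0],[[0,0,0.6],0,0],[[0,0,0.4],0,0],[[0,0,0],0,0],[[0,0,0],0,0.3],[[0,0,0],0,0.6],[[0,0,0],0,0.6],[[0,0,0],0,0.6],[[0,0,0],0,0.6],[[0,0,0],0,0.6]]'

```text
t: 12.43
ee_pos: [481.1, 185.2, 22.2]
orientation: [0.969, 2.987, 0.002]
ft_force: [0.6, 0.3, 4.6]
width: 55.5
grasp_force: 30.0
```

move_arm --steps '[[[0,0,0],0,0.3],[[0,0,0],0,0.1],[[0,0,0],0,0.1],[[0,0,-0.4],0,0.1],[[0,0,-0.35],0,0.1],[[0,0,0],0,0.1],[[0,0,0],0,0.4],[[0,0,0],0,0.6],[[0,0,0],0,0.6],[[0,0,0],0,0.6],[[0,0,0],0,0.6],[[0,0,0],0,0.6]]'

```text
t: 13.43
ee_pos: [480.4, 184.8, 40.0]
orientation: [-0.97, -2.988, 0.0]
ft_force: [-0.8, 0.1, 1.4]
width: 55.5
grasp_force: 30.0
```

move_arm --steps '[[[0,0,-0.3],0,0.6],[[0,0,-0.5],0,0.6],[[0,0,-0.5],0,0.6],[[0,0,-0.5],0,0.6],[[0,0,-0.2],0,0.6],[[0,0,0],0,0.6],[[0,0,0],0,0.6],[[0,0,0],0,0.6],[[0,0,0],0,0.6],[[0,0,0],0,0.6]]'

```text
t: 14.27
ee_pos: [480.0, 184.7, 89.6]
orientation: [-0.97, -2.987, 0.001]
ft_force: [-0.2, 0.2, -1.0]
width: 55.4
grasp_force: 30.0
```

```bash
cat > wt.py <<'E'
from h import *
F=[];T=[]
for i in range(12):
    o=ctrl.get_obs();F.append(o["ft_force"]);T.append(o["joint_torque"]);cams.get_image("side")
print(o["t"],o["ee_pos"].round(1),o["width"],np.mean(F,0).round(2),np.std(F,0).round(2),np.mean(T,0).round(3))
E
python3 wt.py
```

```text
14.8167 [480.5 184.8  90.2] 55.176238433530514 [-0.03  0.02 -1.28] [0.41 0.43 0.52] [-0.0000e+00 -4.8215e+01 -1.8361e+01  3.3000e-02  5.5000e-02 -0.0000e+00]
```

move_arm --steps '[[[0,0,0.5],0,0.6],[[0,0,0.5],0,0.6],[[0,0,0.5],0,0.6],[[0,0,0.3],0,0.6],[[0,0,0.17],0,0.6],[[0,0,0],0,0.6],[[0,0,0],0,0.3],[[0,0,0],0,0],[[0,0,0],0,0],[[0,0,0],0,0],[[0,0,-0.5],0,0],[[0,0,-1],0,0],[[0,0,-1],0,0],[[0,0,-1],0,0],[[0,0,-1],0,0],[[0,0,-0.5],0,0],[[0,0,0],0,0]]'

```text
t: 16.28
ee_pos: [482.4, 185.5, 169.2]
orientation: [0.969, 2.983, 0.006]
ft_force: [1.0, -0.6, 0.2]
width: 87.7
grasp_force: 0.0
```

move_arm --steps '[[[0.8,0.61,0],0,0],[[0.8,0.61,0],0,0],[[0.8,0.61,0],0,0],[[0.8,0.61,0],0,0],[[0.8,0.61,0],0,0],[[0.78,0.61,0],0,0],[[0,0,0],0,0],[[0,0,1],0,0],[[0,0,1],0,0],[[0,0,1],0,0],[[0,0,1],0,0],[[0,0,0.6],0,0],[[0,0,0.4],0,0],[[0,0,0],0,0],[[0,0,0],0,0.3],[[0,0,0],0,0.6],[[0,0,0],0,0.6],[[0,0,0],0,0.6],[[0,0,0],0,0.6],[[0,0,0],0,0.6]]'

```text
t: 17.95
ee_pos: [438.0, 329.4, 41.7]
orientation: [0.97, 2.987, 0.002]
ft_force: [0.4, 0.1, 2.9]
width: 55.3
grasp_force: 30.0
```

move_arm --steps '[[[0,0,-0.3],0,0.6],[[0,0,-0.5],0,0.6],[[0,0,-0.5],0,0.6],[[0,0,-0.5],0,0.6],[[0,0,-0.2],0,0.6],[[0,0,0],0,0.6],[[0,0,0],0,0.6],[[0,0,0],0,0.6],[[0,0,0],0,0.6],[[0,0,0],0,0.6]]'

```text
t: 18.78
ee_pos: [437.2, 328.8, 90.3]
orientation: [-0.97, -2.987, 0.001]
ft_force: [-0.6, 0.2, -2.5]
width: 55.7
grasp_force: 30.0
```

```bash
python3 wt.py; python3 - <<'E'
from h import *
im=cams.get_image("scene");a=cv2.resize(im["image"][170:350,180:500,::-1],None,fx=2.5,fy=2.5,interpolation=cv2.INTER_CUBIC);cv2.imwrite("pics/s3.png",a)
E
```

```text
19.3333 [437.5 329.1  90.9] 55.581160406012536 [-0.12 -0.11 -2.29] [0.29 0.42 0.52] [ 1.0000e-03 -5.2164e+01 -1.9843e+01  4.7000e-02  4.1000e-02 -0.0000e+00]
```

View pics/s3.png

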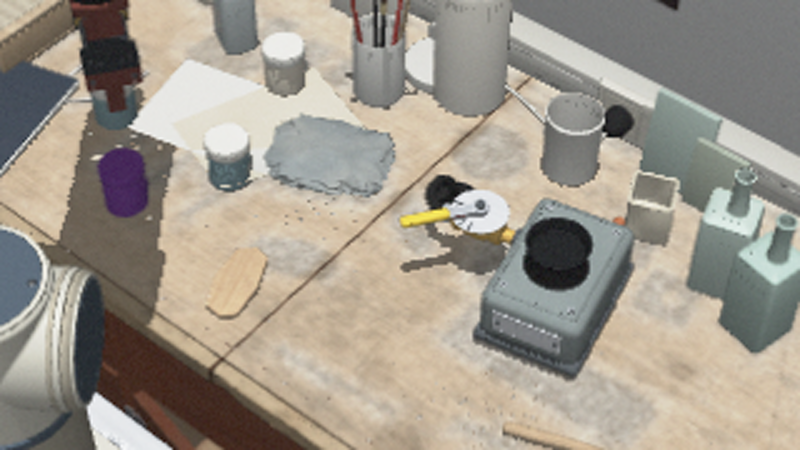

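move_arm --steps '[[[0,0,-1],0,0.6],[[0,0,-1],0,0.6],[[0,0,-1],0,0.6],[[-0.7,-0.97,-0.5],0,0.6],[[-0.7,-0.97,-0.5],0,0.6],[[-0.7,-0.97,-0.5],0,0.6],[[-0.7,-0.97,-0.5],0,0.6],[[-0.7,-0.97,-0.5],0,0.6],[[-0.7,-0.97,-0.5],0,0.6],[[-0.7,-0.97,0],0,0.6],[[-0.7,-0.97,0],0,0.6],[[-0.7,-0.97,0],0,0.6],[[-0.7,-0.97,0],0,0.6],[[-0.7,-0.97,0],0,0.6],[[-0.7,-0.97,0],0,0.6],[[-0.7,-0.97,0],0,0.6],[[-0.7,-0.97,0],0,0.6],[[-0.7,-0.97,0],0,0.6],[[-0.7,-0.97,0],0,0.6]]'

```text
t: 21.02
ee_pos: [435.8, -150.9, 241.1]
orientation: [0.97, 2.988, 0.0]
ft_force: [0.5, 0.6, -2.6]
width: 55.3
grasp_force: 30.0
```

move_arm --steps '[[[-0.93,-0.03,0],0,0.6],[[-0.93,-0.03,0],0,0.6],[[-0.93,-0.03,0],0,0.6],[[-0.93,-0.03,0],0,0.6],[[-0.93,-0.03,0],0,0.6],[[-0.93,-0.03,0],0,0.6],[[-0.93,-0.03,0],0,0.6],[[-0.93,-0.03,0],0,0.6],[[-0.93,-0.03,0],0,0.6],[[-0.93,-0.03,0],0,0.6],[[0,0,0],0,0.6],[[0,0,0],0,0.6]]'

```text
t: 22.02
ee_pos: [620.1, -292.4, 240.1]
orientation: [-0.97, -2.987, -0.0]
ft_force: [0.1, -0.0, -2.1]
width: 55.4
grasp_force: 30.0
```

```bash
python3 - <<'E'
from h import *
o=ctrl.get_obs();im=cams.get_image("wrist");save(im,"w6.png")
M=R.from_rotvec(o["orientation"]).as_matrix();print(o["ee_pos"].round(1),M[:,0].round(3),M[:,1].round(3),o["width"])
for b in cams.cut_out("wrist","cup_floor"): print(b["p"],b["rect"],atz(im,b["rect"][:2],123,o).round(1))
for p in [(557,-247,123),(557,-247,109)]: print(proj(im,p,o))
E
```

```text
[ 620.1 -292.4  240.1] [-0.809  0.588  0.001] [ 0.588  0.809 -0.   ] 55.39901806004116
0.89 [318.2, 131.2, 100.3, 104.9] [ 554.6 -245.   123. ]
0.5 [457.1, 39.8, 27.7, 73.6] [ 562.4 -135.4  123. ]
[317.94887282 135.72287538]
[317.98552793 135.72665269]
```

View pics/w6.png

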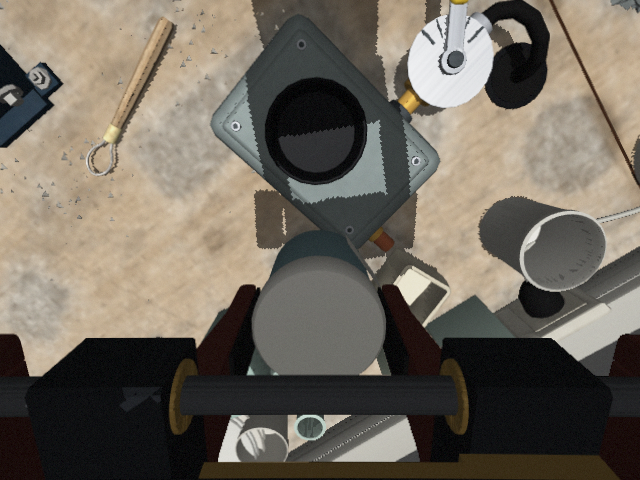

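```bash
python3 - <<'E'
from h import *
o=ctrl.get_obs();im=cams.get_image("wrist")
print("jar",[atz(im,p,o["ee_pos"][2]+27,o).round(1) for p in [(319,320),(253,320),(385,320),(319,256)]],o["ee_pos"].round(1))
g=cv2.cvtColor(im["image"],cv2.COLOR_RGB2GRAY)
m=((g<50)).astype(np.uint8);m[:, :255]=0;m[:,378:]=0;m[:70]=0;m[190:]=0
n,l,s,c=cv2.connectedComponentsWithStats(m);i=1+s[1:,4].argmax()
cn=max(cv2.findContours((l==i).astype(np.uint8),0,1)[0],key=len);print(s[i]);e=cv2.fitEllipse(cv2.convexHull(cn));print(e,atz(im,e[0],123,o).round(1), "r",np.linalg.norm(atz(im,(e[0][0]+e[1][0]/2,e[0][1]),123,o)-atz(im,e[0],123,o)).round(1))
for c,f in [("scene",(390,245,425,290)),("side",(385,235,440,285))]:
    im=cams.get_image(c);best=None
    b=[b for b in cams.cut_out(c,"cup_floor")][0]["pixels"].astype(np.uint8)
    # shift a synthetic rim+base silhouette (outer r 36) to the mask
    ys,xs=np.where(b);mx=[xs.min(),xs.max()+1,ys.min(),ys.max()+1]
    th=np.linspace(0,6.28,60)
    for x in np.arange(545,568,1.):
        for y in np.arange(-258,-236,1.):
            q=np.array([proj(im,(x+36*np.cos(t),y+36*np.sin(t),z)) for z in (123,88) for t in th[::2]])
            e=np.abs(np.array([q[:,0].min(),q[:,0].max(),q[:,1].min(),q[:,1].max()])-mx).sum()
            if best is None or e<best[0]: best=(e,x,y)
    print(c,mx,best)
E
```

```text
jar [array([ 614.5, -287.8,  267.4]), array([ 598.7, -309.5,  267.4]), array([ 630.2, -266.1,  267.4]), array([ 592.3, -271.7,  267.4])] [ 619.1 -291.5  240.4]
[ 265   79  102  108 7796]
((315.2735290527344, 132.5316925048828), (102.26336669921875, 106.8099365234375), 0.534538209438324) [ 553.  -246.4  123. ] r 36.9
scene [np.int64(391), np.int64(417), np.int64(257), np.int64(282)] (np.float64(4.409784118165533), np.float64(566.0), np.float64(-243.0))
side [np.int64(398), np.int64(429), np.int64(248), np.int64(274)] (np.float64(5.879035204182884), np.float64(567.0), np.float64(-246.0))
```

move_arm --steps '[[[0.7,0,0],0,0.6],[[0.8,-0.02,0],0,0.6],[[0.8,-0.02,0],0,0.6],[[0.6,-0.02,0],0,0.6],[[0.31,0,0],0,0.6],[[0,0,0.7],0,0.6],[[0,0,0.8],0,0.6],[[0,0,0.8],0,0.6],[[0,0,0.5],0,0.6],[[0,0,0.2],0,0.6],[[0,0,0],0,0.6],[[0,0,0],0,0.6]]'

```text
t: 23.37
ee_pos: [554.7, -246.4, 166.4]
orientation: [0.97, 2.988, -0.0]
ft_force: [0.1, 0.8, -2.4]
width: 55.5
grasp_force: 30.0
```

```bash
python3 - <<'E'
from h import *
o=ctrl.get_obs();print(o["ee_pos"].round(1),o["ft_force"].round(1))
a=cams.get_image("scene")["image"][225:305,350:450,::-1];b=cams.get_image("side")["image"][225:305,350:450,::-1]
cv2.imwrite("pics/c1.png",cv2.resize(np.hstack([a,b]),None,fx=4,fy=4,interpolation=cv2.INTER_CUBIC))
E
```

```text
[ 554.7 -246.4  166.4] [ 0.1  0.8 -2.4]
```

View pics/c1.png

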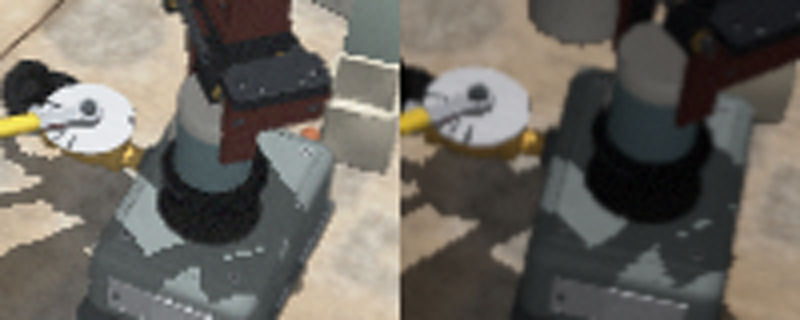

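move_arm --steps '[[[0,0,0.15],0,0.6],[[0,0,0.15],0,0.6],[[0,0,0.1],0,0.6],[[0,0,0.05],0,0.6],[[0,0,0],0,0.6],[[0,0,0],0,0.6]]'

```text
t: 23.97
ee_pos: [554.1, -246.1, 154.5]
orientation: [-0.97, -2.988, -0.0]
ft_force: [-0.7, -0.3, -2.3]
width: 55.9
grasp_force: 30.0
```

```bash
python3 wt.py
```

```text
24.5167 [ 554.2 -246.1  154.7] 55.46079050478042 [ 0.05 -0.1  -2.41] [0.46 0.54 0.42] [ -0.    -55.776 -24.836  -0.      0.079   0.   ]
```

move_arm --steps '[[[0,0,0.06],0,0.6],[[0,0,0.06],0,0.6],[[0,0,0.06],0,0.6],[[0,0,0],0,0.6],[[0,0,0],0,0.6]]'

```text
t: 24.98
ee_pos: [554.3, -246.2, 150.4]
orientation: [0.97, 2.988, -0.0]
ft_force: [-0.7, 0.6, 1.2]
width: 55.3
grasp_force: 30.0
```

```bash
python3 wt.py
```

```text
25.5333 [ 554.2 -246.1  150.3] 55.400549334248865 [-0.82  0.8   1.4 ] [0.71 0.36 0.51] [-6.3000e-02 -5.3763e+01 -2.3933e+01  2.5000e-02 -2.1200e-01 -1.2000e-02]
```

move_arm --steps '[[[0,0,0.04],0,0.6],[[0,0,0.04],0,0.6],[[0,0,0.04],0,0.6],[[0,0,0.04],0,0.6],[[0,0,0.04],0,0.6],[[0,0,0.04],0,0.6],[[0,0,0],0,0.6],[[0,0,0],0,0.6],[[0,0,0],0,0.6]]'

```text
t: 26.33
ee_pos: [554.3, -246.2, 144.3]
orientation: [0.97, 2.988, -0.0]
ft_force: [-1.1, 0.8, 5.3]
width: 55.5
grasp_force: 30.0
```

```bash
python3 wt.py
```

```text
26.8833 [ 554.2 -246.2  144.4] 55.63255877600953 [-1.16  0.83  5.14] [0.5  0.56 0.58] [-1.6800e-01 -5.1947e+01 -2.2940e+01  2.7000e-02 -4.3500e-01 -1.1000e-02]
```

```bash
python3 -c "
from h import *
print(ctrl.close_job())"
```

```text
the job is handed in; nothing more can be done
None
```

I turned the air cock about 45° to the red mark. The heavier jar (about 2.3 N, against 1.3 N) sits in the cup and is held pressed down about 6 mm by force and height. The lighter jar stands upright on the bench, and the job was handed in at about 27 s.

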